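# Slide a model board across the gap to the display stand

## Task

Slide the nose-heavy model board from the plain stand, across the gap, into the railed bay of the other stand, keeping it flat all the way: do not let it sag into the gap and do not lift it. Run it up to the bay's back stop and press it home for a moment with a gentle but definite push (about a kilo's worth, never more than two and a half), then let go, leaving it lying square and flat against the stop. Leave the bottle, the pot and the tape roll alone.

Things in the scene. Friction and masses are not known exactly. Their poses are not given: they have to be found in the camera images.
- board_grip (a point): Centre of the upright wooden cleat, 60 (x) x 18 (y) x 40 mm tall, fixed on the model board's top near its rear end. Grip it across its 18 mm to slide the board and hold it level; 101 mm is free ahead of it. The point is 85 mm behind (-y) the board's middle, 15 mm ahead of its rear edge, 32 mm above its underside. Axes are the board's: y forward (the way to slide), z up.
- board_front (a point): Middle of the front (+y) edge of the loose plywood board, 150 (x) x 200 (y) x 12 mm, 0.65 to 0.9 kg; at underside level, same axes; the edge is bevelled below, 3 mm over 15 mm. A concrete block 120 x 66 x 34 mm with yellow sticks, 70 mm high in all, is fixed on the front half: the balance point lies 60 mm behind this edge, so pushed out unheld the board tips into the gap.
- near_stand: Plain fixed stand that the board starts on: white top 240 x 240 mm, 60 mm high, no rails. Origin at the centre of its underside, z up, y towards the other stand, across an open gap of about 80 to 105 mm.
- far_stand: Fixed stand, 240 x 240 x 60 mm, offset and turned a little from the near one, 0 to 2 mm lower. Origin: centre of its underside; y leads into the bay. Two rails 14 mm high stand along y about x = 0: 158 mm apart inside from y = -50 to 100 mm, flared to 170 mm at the mouth (y = -102 mm). Home: board centred between them, front edge on the back stop, the cleat's centre at x = 0, y = -85 to -97 mm.
- back_stop: Wooden bar 150 x 26 mm on a steel angle across the bay's inner end. Origin: on the far stand's top at its x = 0, y = 100 mm; axes as the far stand. The clamped bar's face (looks to -y) stands 0 to 12 mm out from it towards the board, set anew each time and not measured: feel for it. Seat the board on it with about 10 N (4 to 25) for half a second. Sliding alone takes 1 to 8 N. Bear on the rails and stands with under 35 N.
- glue_bottle: Bystander, white bottle, 52 mm across, 130 mm tall, origin at the centre of its underside. Leave alone.
- pot: Bystander, steel pot, 76 mm across, 95 mm tall, origin at the centre of its underside. Leave alone.
- tape_roll: Bystander, roll of tape lying flat, 90 mm across, 30 mm tall, origin at the centre of its underside. Leave alone.
Not all that is in view belongs to the job. What is shaped like the part that bears board_grip but orange is not meant.

How it is judged:
By the outcome, as a careful person would: the job done as asked, in the order asked, and still so for the second after the job is handed in, with the robot touching nothing.
It also fails if it takes over 72 s, if anything falls off the work surface, if the arm or the gripper's body presses on something with over 40 N, if the wrist force passes 120 N, or if a joint passes its speed limit or range.

## Robot

A 6-joint arm with a two-finger parallel gripper is mounted at the origin on the work surface. World frame = base frame: x ahead of the robot, y to its left, z up, the work surface at z = 0. Lengths are in mm, angles in rad, forces in N, time in s.
With the tool pointing down it reaches from about 300 to 775 mm from the base axis. Payload 14.6 kg.
Tool frame: the origin (TCP) lies midway between the tips of the shut fingers; the grasp point (between the pads) lies 19 mm behind it (manip.grip_depth is the distance from the TCP to the grasp point, in mm); z points along the fingers, y is the direction in which the jaws open and shut (so a half turn about z gives the same grasp; the last joint's range is limited). The gripper opens to 94 mm and grips with 3 to 60 N. Pads are 16 mm wide; open, the fingers measure 119 mm over their backs; the gripper's body (75 mm by 177 mm) begins 78 mm behind the grasp point.
Start: joints at [-1.335, 0.3, 1.521, -0, 1.321, -0.067], TCP at [164, -524.97, 205.446] pointing down, gripper open.
Joint ranges: [-3.03, 3.03], [-0.79, 2.21], [0.23, 2.52], [-1.04, 4.18], [0, 3.07], [-2.55, 2.55]. Speed limits (rad/s): [2.22, 2.22, 2.57, 3.14, 3.14, 3.14].

## Interface

Orientations are given as a unit quaternion [x, y, z, w].
In Python, from bench import manip gives the robot as it stands.
- The arm moves only by the tool apply_moves, never from a script. Its argument "steps" is a list of rows, each an object of numbers: "tx", "ty", "tz": the shift along the world's x, y, z in cm; "roll": the turn about the world's z in rad; "fingers": the closure, from 0 (fully open) to 1 (shut). A call has 1 to 20 rows; each row is the pose to reach, as a shift and turn from the pose commanded when the call began; what a row does not reach only later rows make up. A row lasts 1/10 s, in which the tool goes at most 50 mm and 8.59 degrees, less where a joint would pass 70% of its speed; a pose out of reach is approached as far as the arm can. A call with a gripper value outside its range is refused whole. The fingers move at their own pace and stop on an object; "grip_force" is the grip in N (left out, the last holds). Time passes only in rows, so rows that repeat a pose let the fingers close. It gives the time, the measured TCP pose, the force and the opening at its end, in the units of the state.
- manip.sense(): the state, without advancing time (a new reading comes with each control period).
- manip.capture(name): name is "side" or "top"; returns (picture, depth): 480x640x3 uint8, blue, green, red; 480x640 float32, mm along the optical axis (not along the pixel's ray), 0 where there is no reading.
- manip.camera_model(name): a dict with "camera_matrix" (3x3 intrinsics, pixels), "k1" (the pictures are not rectified: a ray, as slopes to the right and down, at radius r is drawn at 1 + k1 r^2 times it, then the intrinsics apply), "extrinsics" (4x4, takes a point from camera to world coordinates). Camera axes: x right, y up, looking along -z (the intrinsics and any distortion apply to the point x, -y, -z); pixel columns grow to the right and rows downward; lengths in mm; the calibration is good to about 2 mm. A picture is of the moment at which its call begins. camera_model takes no time and is no camera call.
- manip.job_done(): hands the job in, once; it reports no verdict.
The state is a dict: "time_s": time; "q": joint angles; "joint_velocities": joint speeds; "joint_torque": joint torques, N m; "ee_pos": TCP position; "eef_rot": TCP orientation; "ft_force": force on the tool from outside, world axes, zero at the start; "moment": the same for the moment, N m; "finger_gap": finger opening in mm.
Only numpy, scipy, OpenCV 4.12 (cv2) and the standard library are available. Lean on these libraries where they do the work, as an engineer would, in place of code of your own. Each camera call takes 0.05 s, during which the arm holds its last target. There are 200 camera calls.

## Working session

There is one attempt and no reset: what is moved stays moved. The work goes in short steps, Python scripts to look and compute and a tool call to move; the robot and the scene stay as the last step left them, time stands still between calls to the robot, and variables do not carry over. Pictures are saved under pics/ and viewed, about 8 in all and at most 12, crops included, and the job is handed in when it is done.

Besides the shell and the picture viewer there is one more tool, called after "Emit:" as name([rows], argument=value, ...), one row to a line, values as JSON. apply_moves: Moves the arm, as the interface text tells. Its arguments: {"type":"object","properties":{"steps":{"type":"array","items":{"type":"object","properties":{"tx":{"type":"number"},"ty":{"type":"number"},"tz":{"type":"number"},"roll":{"type":"number"},"fingers":{"type":"number"}}}},"grip_force":{"type":"number"}},"required":["steps"]}

```bash
mkdir -p pics; ls; cat > h.py <<'E'
import numpy as np, cv2
from bench import manip
def grab(n,tag):
    im,d=manip.capture(n); cv2.imwrite(f'pics/{tag}.png',im); np.save(f'pics/{tag}.npy',d); return im,d
def rays(n,uv):
    m=manip.camera_model(n); K=np.array(m['camera_matrix'],float); k=float(m['k1']); T=np.array(m['extrinsics'],float)
    p=cv2.undistortPoints(np.array(uv,float).reshape(-1,1,2),K,np.array([k,0,0,0,0.])).reshape(-1,2)
    d=np.c_[p[:,0],-p[:,1],-np.ones(len(p))]
    return T[:3,3],d@T[:3,:3].T
def onz(n,uv,z):
    o,d=rays(n,uv); t=(z-o[2])/d[:,2]; return o+d*t[:,None]
def pts(n,uv,dep):
    uv=np.array(uv).reshape(-1,2); o,d=rays(n,uv); return o+d*dep[uv[:,1].astype(int),uv[:,0].astype(int)][:,None]
E
python3 - <<'E'
from h import *
for n in('top','side'):
    grab(n,n+'0'); m=manip.camera_model(n); print(n,m)
s=manip.sense(); print(s)
E
```

```text
pics
top {'camera_matrix': array([[571.91330518,   0.        , 334.30593851],
       [  0.        , 571.91330518, 237.85663141],
       [  0.        ,   0.        ,   1.        ]]), 'k1': -0.021711102701706696, 'extrinsics': array([[ 5.01772825e-04,  9.96343483e-01, -8.54365927e-02,
         4.12653694e+02],
       [-9.99845599e-01, -1.00082598e-03, -1.75435577e-02,
         1.06976911e+00],
       [-1.75649165e-02,  8.54322041e-02,  9.96189145e-01,
         1.37087863e+03],
       [ 0.00000000e+00,  0.00000000e+00,  0.00000000e+00,
         1.00000000e+00]])}
side {'camera_matrix': array([[576.68972639,   0.        , 317.91488606],
       [  0.        , 576.68972639, 238.74685788],
       [  0.        ,   0.        ,   1.        ]]), 'k1': 0.03051372681970189, 'extrinsics': array([[-9.92418234e-01,  7.54353411e-02, -9.70338021e-02,
         3.67064467e+02],
       [-1.21352591e-01, -7.26556933e-01,  6.76305088e-01,
         9.16221873e+02],
       [-1.94832767e-02,  6.82952804e-01,  7.30202622e-01,
         1.06527349e+03],
       [ 0.00000000e+00,  0.00000000e+00,  0.00000000e+00,
         1.00000000e+00]])}
{'time_s': 0.1, 'q': array([-1.33460542e+00,  3.00405990e-01,  1.52152515e+00,  3.11945425e-07,
        1.32071014e+00, -6.65759977e-02]), 'joint_velocities': array([ 7.69318908e-05, -1.75557166e-03, -2.79640275e-03,  2.08111274e-04,
       -1.14265156e-03,  4.22898836e-05]), 'joint_torque': array([ 1.16204894e-03, -5.32641149e+01, -3.53284550e+01,  7.09366612e-02,
        2.34847638e-02, -6.78352649e-05]), 'ee_pos': array([ 163.94260236, -524.74510427,  204.94570802]), 'eef_rot': array([ 9.88563261e-01,  1.50805848e-01, -4.42617049e-05, -5.22440167e-04]), 'ft_force': array([ 0.34418486, -0.29999065,  0.74173043]), 'moment': array([-0.03288853, -0.00383188, -0.01713995]), 'finger_gap': 93.66949865977134}
```

View pics/top0.png

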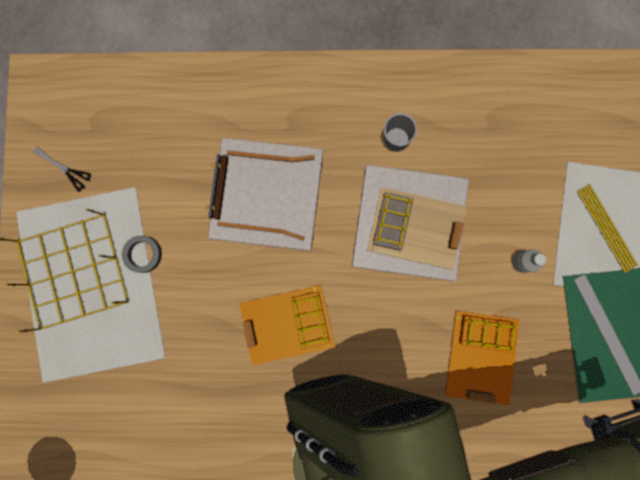

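View pics/side0.png

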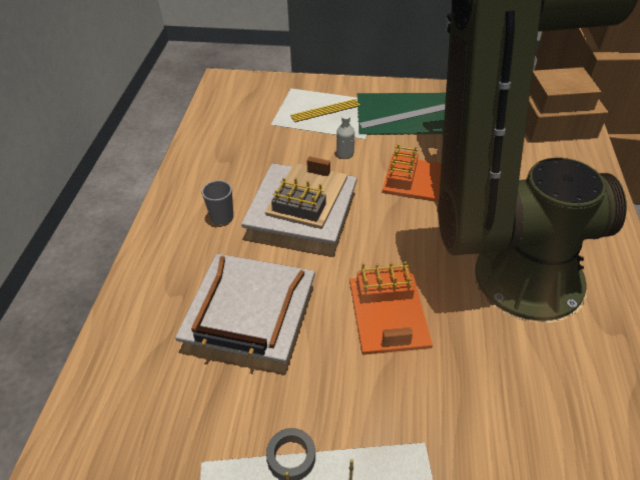

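Top view: the wood-coloured board lies on the near stand, with its block at (393,220) and its cleat at (456,235). The far stand is at (265,195), with the stop at (218,187). There are three cleat-like candidates: (456,235) on the plain wooden board, and (250,333) and (480,396) on orange boards. The first one fits, since it's on the plain stand and isn't orange. Next I'll measure it and check an enlarged crop.

```bash
cat > m.py <<'E'
from h import *
def cloud(n,dep):
    v,u=np.mgrid[0:480,0:640]; uv=np.c_[u.ravel(),v.ravel()]
    return pts(n,uv,dep).reshape(480,640,3)
def rect(mask,z,n='top',minA=100):
    cs,_=cv2.findContours(mask.astype(np.uint8),cv2.RETR_EXTERNAL,cv2.CHAIN_APPROX_NONE)
    out=[]
    for c in cs:
        if cv2.contourArea(c)<minA: continue
        w=onz(n,c.reshape(-1,2),z)[:,:2].astype(np.float32)
        r=cv2.minAreaRect(w); out.append((np.round(r[0],1),np.round(r[1],1),round(r[2],2),np.round(c.reshape(-1,2).mean(0))))
    return out
E
cat > a.py <<'E'
from m import *
im=cv2.imread('pics/top0.png'); d=np.load('pics/top0.npy'); P=cloud('top',d); Z=P[...,2]
sub=np.zeros((480,640),bool); sub[120:290,195:480]=1
print('z samples stand near',Z[270,370],Z[180,440],'far',Z[195,265],'board',Z[235,430],'cleat',Z[235,456],'table',Z[100,300])
print('stands',rect(sub&(Z>45),60,minA=500))
print('board', rect(sub&(Z>66)&(np.arange(640)>345),72,minA=60))
print('cleat', rect(sub&(Z>98)&(np.arange(640)>430),112,minA=30))
print('rails', rect(sub&(Z>67)&(np.arange(640)<345),74,minA=30))
hsv=cv2.cvtColor(im,cv2.COLOR_BGR2HSV); print('hsv',hsv[235,456],hsv[235,430],hsv[195,265],hsv[155,270],hsv[333,250],hsv[100,300])
a=cv2.resize(im[130:290,200:480],None,fx=2.85,fy=2.85,interpolation=cv2.INTER_CUBIC); cv2.imwrite('pics/crop1.png',a)
E
python3 a.py
```

```text
z samples stand near 4.034566126628306 61.230073212890375 far 55.77789657730182 board 73.18945351310117 cleat 110.24945251834447 table 0.6308965085181626
stands [(array([ 562.3, -152.8]), array([242.3, 239.8]), 81.85, array([411., 222.])), (array([631.3, 191.3]), array([258.7, 241.9]), 82.67, array([263., 193.])), (array([ 768.4, -128.1]), array([77.1, 66.8]), 89.79, array([399., 132.]))]
board [(array([ 547.3, -165.2]), array([202., 155.]), 77.26, array([417., 228.])), (array([ 767.5, -126.9]), array([76.4, 61.4]), 89.79, array([400., 133.]))]
cleat [(array([ 528.2, -245.6]), array([20.7, 60.5]), 77.17, array([456., 234.]))]
rails [(array([545.5, 192.7]), array([203.3,  18.4]), 80.05, array([260., 229.])), (array([690.2, 222. ]), array([132.1, 281.4]), 32.4, array([245., 170.]))]
hsv [ 14 168 135] [ 18  99 181] [ 12  22 171] [ 14 107 146] [ 15 171 136] [ 16 121 173]
```

View pics/crop1.png

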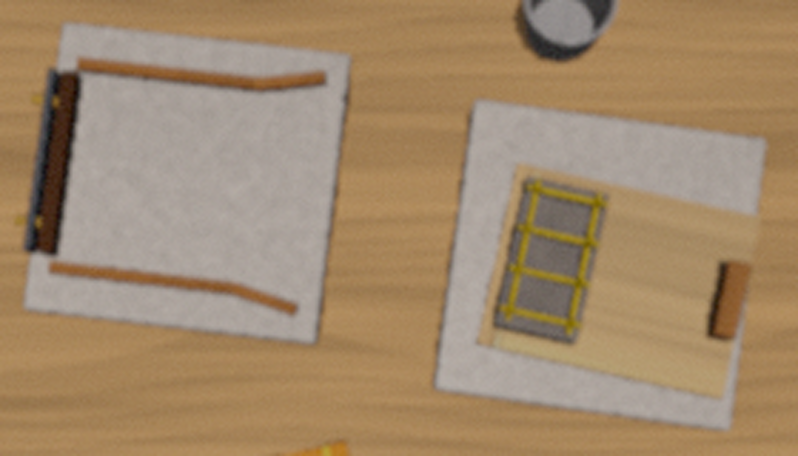

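The crop confirms it. The cleat is at crop (730,300), i.e. full-frame (456,235), on the plain board, and the far bay mouth faces it. Now I'll get the far bay's pose.

```bash
cat > b.py <<'E'
from m import *
im=cv2.imread('pics/top0.png'); d=np.load('pics/top0.npy'); P=cloud('top',d); Z=P[...,2]
for nm,(r0,r1,c0,c1) in dict(near=(172,186,370,455),near2=(262,270,370,440),far=(170,220,235,300),table=(90,115,150,350),board=(225,255,420,440)).items():
    print(nm,np.round(np.median(Z[r0:r1,c0:c1]),1))
sub=np.zeros((480,640),bool); sub[125:260,195:345]=1
hsv=cv2.cvtColor(im,cv2.COLOR_BGR2HSV).astype(int)
white=(hsv[...,1]<60)&(hsv[...,2]>110)
# stand: edges from white mask, lower edges by line fit on contour hull
c=max(cv2.findContours((white&sub).astype(np.uint8),cv2.RETR_EXTERNAL,cv2.CHAIN_APPROX_NONE)[0],key=cv2.contourArea).reshape(-1,2)
w=onz('top',cv2.convexHull(c).reshape(-1,2),59)[:,:2].astype(np.float32); print('far white',cv2.minAreaRect(w))
wood=(hsv[...,1]>75)&sub
n,l,st,ce=cv2.connectedComponentsWithStats(wood.astype(np.uint8))
for name,lo,hi in(('railR',148,172),('railL',218,245)):
    # per-column centre of rail, straight part
    q=[]
    for u in range(232,282):
        if name=='railL' and u>280: continue
        col=hsv[lo:hi,u,1]; wgt=np.clip(col-55,0,None); 
        if wgt.sum()>0: q.append((u,lo+(wgt*np.arange(lo,hi)).sum()/wgt.sum()))
    q=np.array(q); W=onz('top',q,74)[:,:2]; print(name,np.round(W[[0,10,20,30,40,-1]],1).tolist())
# near-end edge of far stand and far-end edge of near stand
s2=np.zeros_like(sub); s2[150:290,345:480]=1
c=max(cv2.findContours((((Z>45)&s2)).astype(np.uint8),cv2.RETR_EXTERNAL,cv2.CHAIN_APPROX_NONE)[0],key=cv2.contourArea)
print('near',cv2.minAreaRect(onz('top',cv2.convexHull(c).reshape(-1,2),60)[:,:2].astype(np.float32)))
E
python3 b.py
```

```text
near 59.4
near2 60.2
far 59.6
table -0.7
board 71.7
far white ((629.6010131835938, 184.42572021484375), (240.6777801513672, 240.00962829589844), 83.21829986572266)
railR [[381.5, 255.5], [379.0, 232.8], [376.6, 210.0], [374.0, 187.3], [371.6, 164.6], [369.4, 144.2]]
railL [[53.2, 250.9], [54.5, 228.7], [57.6, 206.4], [59.2, 184.1], [57.1, 161.9], [55.0, 144.1]]
near ((562.2685546875, -152.7519989013672), (242.2750701904297, 239.8014373779297), 81.84674835205078)
```

```bash
sed -i 's/q.append((u,lo+(wgt/q.append((u,(wgt/; s/print(name,np.round(W.*$/f=np.polyfit(W[:,1],W[:,0],1); a=np.deg2rad(83.4); y=np.array([np.cos(a),np.sin(a)]); x=np.array([y[1],-y[0]]); L=(W-[629.6,184.4]); print(name,"dir",90-np.rad2deg(np.arctan(f[0])),"local x",np.round((L@x)[::8],1),"local y",np.round((L@y)[::8],1))/' b.py; python3 b.py | grep rail
python3 - <<'E'
from m import *
im=cv2.imread('pics/side0.png'); d=np.load('pics/side0.npy'); P=cloud('side',d)
for lab,(u,v) in dict(cleat=(319,161),table=(150,300),near=(260,205),far=(250,300)).items(): print(lab,np.round(P[v,u],1))
hsv=cv2.cvtColor(im,cv2.COLOR_BGR2HSV).astype(int)
Z=P[...,2]; s=np.zeros((480,640),bool); s[145:180,300:340]=1
k=s&(Z>80)&(Z<120); print('cleat side cloud',np.round(np.median(P[k],0),1),k.sum(), 'top',np.round(np.mean(P[s&(Z>106)&(Z<118)],0),1))
E
```

```text
railR dir 83.22435172682992 local x [83.2 83.4 83.3 83.2 83.2 83.1 83.2] local y [ 86.7  68.   49.2  30.5  11.8  -6.9 -25.6]
railL dir 91.44949115853963 local x [-97.9 -93.7 -89.2 -85.  -84.  -84.  -84.2] local y [ 62.7  44.7  26.8   8.9  -9.5 -28.  -46.5]
cleat [ 524.2 -239.4  112.9]
table [8.712e+02 1.622e+02 1.000e-01]
near [ 661.2 -117.4   58.4]
far [624.9 183.5  62.6]
cleat side cloud [ 527.1 -238.7  102.9] 310 top [ 528.1 -242.5  111. ]
```

Emit:
apply_moves([
  {"tx": 3, "ty": 2.3, "roll": -0.05},
  {"tx": 6, "ty": 4.6, "roll": -0.1},
  {"tx": 9, "ty": 7, "roll": -0.15},
  {"tx": 12.2, "ty": 9.3, "roll": -0.2},
  {"tx": 15.2, "ty": 11.6, "roll": -0.25},
  {"tx": 18.2, "ty": 13.9, "roll": -0.3},
  {"tx": 21.2, "ty": 16.2, "roll": -0.35},
  {"tx": 24.2, "ty": 18.5, "roll": -0.4},
  {"tx": 27.2, "ty": 20.8, "roll": -0.45},
  {"tx": 30.2, "ty": 23.1, "roll": -0.48},
  {"tx": 33.2, "ty": 25.5, "roll": -0.5},
  {"tx": 35.4, "ty": 27, "tz": -2, "roll": -0.526},
  {"tx": 36.4, "ty": 27.8, "tz": -5, "roll": -0.526},
  {"tx": 36.4, "ty": 27.8, "tz": -5, "roll": -0.526},
  {"tx": 36.4, "ty": 27.8, "tz": -5, "roll": -0.526},
], grip_force=40)

```text
invalid input at $.steps[0]: expected keys tx, ty, tz, roll, fingers
```

```bash
python3 - <<'E'
from m import *
s=manip.sense(); print(s['time_s'],s['ee_pos'],s['eef_rot'],s['ft_force'],s['moment'])
e=s['eef_rot'];print('jaw',np.rad2deg(2*np.arctan2(e[1],e[0]))+90)
im,d=grab('side','side1')
cv2.imwrite('pics/crop2.png',cv2.resize(im[60:260,200:440],None,fx=2.5,fy=2.5,interpolation=cv2.INTER_CUBIC))
E
```

```text
0.1 [ 163.94260236 -524.74510427  204.94570802] [ 9.88563261e-01  1.50805848e-01 -4.42617049e-05 -5.22440167e-04] [ 0.34418486 -0.29999065  0.74173043] [-0.03288853 -0.00383188 -0.01713995]
jaw 107.34726144839368
```

View pics/crop2.png

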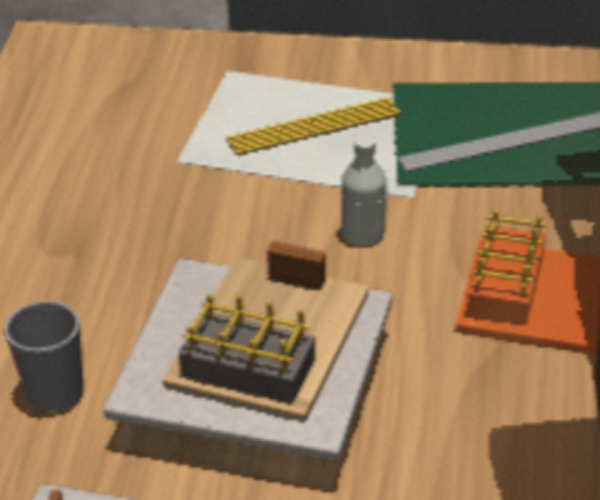

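The call was refused because every row needs all five keys. The crop shows the cleat upright at crop (297,263), with the bottle about 165 mm behind it and clear. I'll resend the move.

Emit:
apply_moves([
  {"tx": 3, "ty": 2.3, "tz": 0, "roll": -0.05, "fingers": 0},
  {"tx": 6, "ty": 4.6, "tz": 0, "roll": -0.1, "fingers": 0},
  {"tx": 9, "ty": 7, "tz": 0, "roll": -0.15, "fingers": 0},
  {"tx": 12.2, "ty": 9.3, "tz": 0, "roll": -0.2, "fingers": 0},
  {"tx": 15.2, "ty": 11.6, "tz": 0, "roll": -0.25, "fingers": 0},
  {"tx": 18.2, "ty": 13.9, "tz": 0, "roll": -0.3, "fingers": 0},
  {"tx": 21.2, "ty": 16.2, "tz": 0, "roll": -0.35, "fingers": 0},
  {"tx": 24.2, "ty": 18.5, "tz": 0, "roll": -0.4, "fingers": 0},
  {"tx": 27.2, "ty": 20.8, "tz": 0, "roll": -0.45, "fingers": 0},
  {"tx": 30.2, "ty": 23.1, "tz": 0, "roll": -0.48, "fingers": 0},
  {"tx": 33.2, "ty": 25.5, "tz": 0, "roll": -0.5, "fingers": 0},
  {"tx": 35.4, "ty": 27, "tz": -2, "roll": -0.526, "fingers": 0},
  {"tx": 36.4, "ty": 27.8, "tz": -5, "roll": -0.526, "fingers": 0},
  {"tx": 36.4, "ty": 27.8, "tz": -5, "roll": -0.526, "fingers": 0},
  {"tx": 36.4, "ty": 27.8, "tz": -5, "roll": -0.526, "fingers": 0},
], grip_force=40)

```text
time_s: 1.65
ee_pos: [527.7, -247.2, 155.7]
eef_rot: [0.994, -0.111, -0.0, -0.0]
ft_force: [-0.0, -0.4, 0.2]
finger_gap: 94.1
```

```bash
python3 - <<'E'
from m import *
s=manip.sense(); print(s['time_s'],s['ee_pos'],s['ft_force'],s['moment'])
e=s['eef_rot'];print('jaw',np.rad2deg(2*np.arctan2(e[1],e[0]))+90)
im,d=grab('side','side1')
cv2.imwrite('pics/crop3.png',cv2.resize(im[60:260,200:440],None,fx=2.5,fy=2.5,interpolation=cv2.INTER_CUBIC))
E
```

```text
1.65 [ 527.65248146 -247.17336181  155.73789363] [-0.01957937 -0.42744515  0.16001082] [-0.0147579  -0.02287254  0.00188397]
jaw 77.23071905227384
```

View pics/crop3.png

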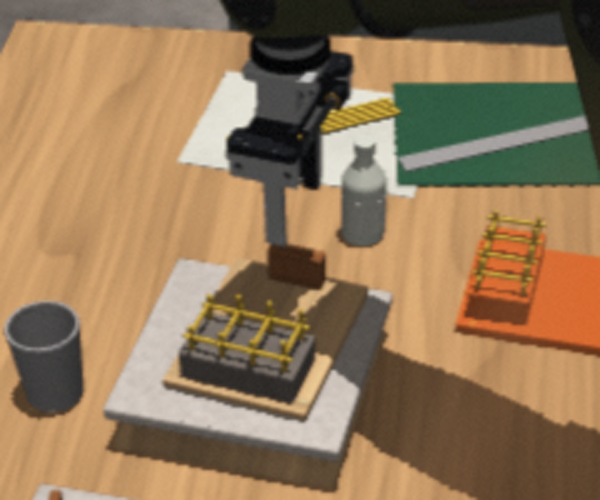

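The front finger is ahead of the cleat and the gripper is open. I'll descend and close.

Emit:
apply_moves([
  {"tx": 0, "ty": 0, "tz": -2, "roll": 0, "fingers": 0},
  {"tx": 0, "ty": 0, "tz": -4, "roll": 0, "fingers": 0},
  {"tx": 0, "ty": 0, "tz": -6, "roll": 0, "fingers": 0},
  {"tx": 0, "ty": 0, "tz": -7.2, "roll": 0, "fingers": 0},
  {"tx": 0, "ty": 0, "tz": -7.7, "roll": 0, "fingers": 0},
  {"tx": 0, "ty": 0, "tz": -7.7, "roll": 0, "fingers": 0.3},
  {"tx": 0, "ty": 0, "tz": -7.7, "roll": 0, "fingers": 0.6},
  {"tx": 0, "ty": 0, "tz": -7.7, "roll": 0, "fingers": 0.75},
  {"tx": 0, "ty": 0, "tz": -7.7, "roll": 0, "fingers": 0.85},
  {"tx": 0, "ty": 0, "tz": -7.7, "roll": 0, "fingers": 1},
  {"tx": 0, "ty": 0, "tz": -7.7, "roll": 0, "fingers": 1},
  {"tx": 0, "ty": 0, "tz": -7.7, "roll": 0, "fingers": 1},
  {"tx": 0, "ty": 0, "tz": -7.7, "roll": 0, "fingers": 1},
  {"tx": 0, "ty": 0, "tz": -7.7, "roll": 0, "fingers": 1},
], grip_force=50)

```text
time_s: 3.1
ee_pos: [528.0, -246.9, 78.4]
eef_rot: [0.994, -0.111, -0.0, -0.0]
ft_force: [-0.0, -0.4, -0.5]
finger_gap: 25.9
```

```bash
cat > st.py <<'E'
from m import *
s=manip.sense(); print(s['time_s'],s['ee_pos'].round(2),'F',s['ft_force'].round(1),'M',s['moment'].round(2),'gap',round(s['finger_gap'],1))
e=s['eef_rot'];print('jaw',np.rad2deg(2*np.arctan2(e[1],e[0]))+90, e.round(4))
E
python3 st.py
```

```text
3.1 [ 527.99 -246.95   78.42] F [-0.  -0.4 -0.5] M [ 0.04 -0.01  0.  ] gap 25.9
jaw 77.2111195393678 [ 0.9938 -0.1114 -0.     -0.    ]
```

Still closing, so I'll wait.

Emit:
apply_moves([
  {"tx": 0, "ty": 0, "tz": 0, "roll": 0, "fingers": 1},
  {"tx": 0, "ty": 0, "tz": 0, "roll": 0, "fingers": 1},
  {"tx": 0, "ty": 0, "tz": 0, "roll": 0, "fingers": 1},
  {"tx": 0, "ty": 0, "tz": 0, "roll": 0, "fingers": 1},
  {"tx": 0, "ty": 0, "tz": 0, "roll": 0, "fingers": 1},
  {"tx": 0, "ty": 0, "tz": 0, "roll": 0, "fingers": 1},
])

```text
time_s: 3.7
ee_pos: [528.0, -246.8, 78.4]
eef_rot: [0.994, -0.111, -0.0, -0.0]
ft_force: [0.5, 2.4, 0.2]
finger_gap: 17.6
```

```bash
python3 st.py
```

```text
3.7 [ 528.03 -246.85   78.41] F [0.5 2.4 0.2] M [ 0.61 -0.2  -0.07] gap 17.6
jaw 77.21356424479733 [ 9.938e-01 -1.114e-01 -0.000e+00 -1.000e-04]
```

Emit:
apply_moves([
  {"tx": 0.15, "ty": 0.33, "tz": 0, "roll": 0.005, "fingers": 1},
  {"tx": 0.4, "ty": 0.9, "tz": 0, "roll": 0.015, "fingers": 1},
  {"tx": 0.7, "ty": 1.5, "tz": 0, "roll": 0.025, "fingers": 1},
  {"tx": 1.0, "ty": 2.1, "tz": 0, "roll": 0.035, "fingers": 1},
  {"tx": 1.3, "ty": 2.8, "tz": 0, "roll": 0.045, "fingers": 1},
  {"tx": 1.6, "ty": 3.5, "tz": 0, "roll": 0.055, "fingers": 1},
  {"tx": 1.9, "ty": 4.1, "tz": 0, "roll": 0.065, "fingers": 1},
  {"tx": 2.2, "ty": 4.8, "tz": 0, "roll": 0.075, "fingers": 1},
  {"tx": 2.5, "ty": 5.4, "tz": 0, "roll": 0.085, "fingers": 1},
  {"tx": 2.8, "ty": 6.1, "tz": 0, "roll": 0.095, "fingers": 1},
  {"tx": 3.1, "ty": 6.7, "tz": 0, "roll": 0.1, "fingers": 1},
  {"tx": 3.3, "ty": 7.1, "tz": 0, "roll": 0.105, "fingers": 1},
  {"tx": 3.4, "ty": 7.3, "tz": 0, "roll": 0.105, "fingers": 1},
  {"tx": 3.4, "ty": 7.3, "tz": 0, "roll": 0.105, "fingers": 1},
], grip_force=60)

```text
time_s: 5.1
ee_pos: [562.0, -174.1, 78.5]
eef_rot: [0.998, -0.059, 0.0, 0.0]
ft_force: [-0.3, -2.6, -0.4]
finger_gap: 17.7
```

```bash
python3 st.py
```

```text
5.1 [ 562.04 -174.13   78.52] F [-0.3 -2.6 -0.4] M [-0.4   0.09  0.19] gap 17.7
jaw 83.26218720901393 [ 9.983e-01 -5.880e-02  0.000e+00  4.000e-04]
```

Emit:
apply_moves([
  {"tx": 0.2, "ty": 0.4, "tz": 0, "roll": 0, "fingers": 1},
  {"tx": 0.45, "ty": 1.0, "tz": 0, "roll": 0, "fingers": 1},
  {"tx": 0.75, "ty": 1.6, "tz": 0, "roll": 0, "fingers": 1},
  {"tx": 1.0, "ty": 2.2, "tz": 0, "roll": 0, "fingers": 1},
  {"tx": 1.3, "ty": 2.8, "tz": 0, "roll": 0, "fingers": 1},
  {"tx": 1.55, "ty": 3.4, "tz": 0, "roll": 0, "fingers": 1},
  {"tx": 1.8, "ty": 4.0, "tz": 0, "roll": 0, "fingers": 1},
  {"tx": 2.1, "ty": 4.6, "tz": 0, "roll": 0, "fingers": 1},
  {"tx": 2.3, "ty": 5.0, "tz": 0, "roll": 0, "fingers": 1},
  {"tx": 2.3, "ty": 5.0, "tz": 0, "roll": 0, "fingers": 1},
])

```text
time_s: 6.1
ee_pos: [585.2, -123.9, 78.6]
eef_rot: [0.998, -0.059, 0.0, 0.0]
ft_force: [0.3, -2.2, 1.6]
finger_gap: 18.0
```

```bash
python3 st.py; python3 - <<'E'
from m import *
a,d=grab('top','top2'); b,e=grab('side','side2')
P=cloud('top',d); Z=P[...,2]
v=np.hstack([cv2.resize(a[120:300,200:440],(400,300),interpolation=cv2.INTER_CUBIC),cv2.resize(b[150:375,170:470],(400,300),interpolation=cv2.INTER_CUBIC)]); cv2.imwrite('pics/v5.png',cv2.resize(v,(800,300)))
sub=np.zeros((480,640),bool); sub[125:290,300:480]=1
print('board',rect(sub&(Z>66.5),72,minA=200))
E
```

```text
6.1 [ 585.16 -123.93   78.56] F [ 0.3 -2.2  1.6] M [-0.5   0.03  0.2 ] gap 18.0
jaw 83.26185282548576 [ 9.983e-01 -5.880e-02  1.000e-04  3.000e-04]
board [(array([551.9, -85.5]), array([298. , 302.9]), 83.43, array([385., 225.]))]
```

View pics/v5.png

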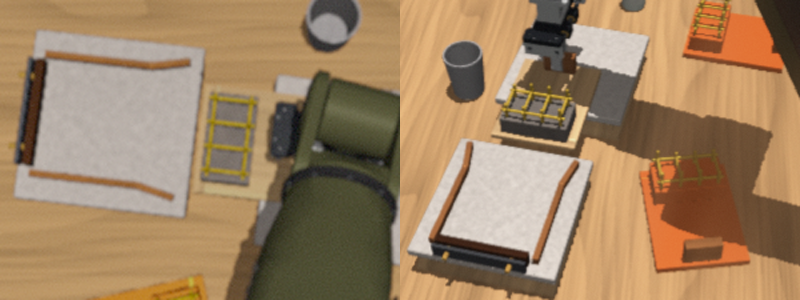

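Left (top view): the front edge at crop x≈203 is just short of the far stand, with the board aligned to the bay. Right (side view): it looks level. Now I'll check lateral alignment and nose height numerically.

```bash
cat > al.py <<'E'
from m import *
import sys
t=sys.argv[1]; a=np.deg2rad(83.25); y=np.array([np.cos(a),np.sin(a)]); x=np.array([y[1],-y[0]]); O=np.array([629.6,184.4])-0.4*x
d=np.load(f'pics/top{t}.npy'); P=cloud('top',d); L=(P[...,:2]-O); X=L@x; Y=L@y; Z=P[...,2]
# block: z>88, board: 68..78
f0=float(sys.argv[2]) # expected front y
blk=(abs(X)<75)&(Y<f0+5)&(Y>f0-110)&(Z>88)&(Z<125)
n=0
for y0 in np.arange(f0-95,f0,6):
    m=(abs(Y-y0)<3)&(abs(X)<110)&(Z>66)&(Z<130)
    if m.sum(): print(round(y0),'x',X[m].min().round(1),X[m].max().round(1))
b=(abs(X)<70)&(Z>66)&(Z<78)&(Y>f0-15)&(Y<f0+10); print('nose top z',np.median(Z[b]).round(1),'ymax',np.percentile(Y[b],[90,99]).round(1))
ds=np.load(f'pics/side{t}.npy'); Q=cloud('side',ds); L=Q[...,:2]-O; Xs=L@x; Ys=L@y; Zs=Q[...,2]
for lo,hi in((f0-12,f0-3),):
    b=(abs(Xs)<70)&(Ys>lo)&(Ys<hi)&(Zs>40)&(Zs<90); print('side nose z',np.median(Zs[b]).round(1))
b=(Zs>45)&(Zs<75)&(abs(Xs)<60)&(Ys>-80)&(Ys<60); print('side far z',np.median(Zs[b]).round(1))
b=(Z>45)&(Z<75)&(abs(X)<60)&(Y>-80)&(Y<60); print('top far z',np.median(Z[b]).round(1))
E
python3 al.py 2 -122
```

```text
-217 x -82.8 66.5
-211 x -81.3 67.7
-205 x -82.5 67.7
-199 x -82.6 66.7
-193 x -82.8 66.2
-187 x -82.3 67.4
-181 x -82.2 66.6
-175 x -82.8 66.0
-169 x -81.7 68.3
-163 x -82.3 67.7
-157 x -83.0 66.3
-151 x -81.6 67.3
-145 x -81.9 67.7
-139 x -82.5 66.9
-133 x -81.6 65.2
-127 x -81.7 63.4
nose top z 71.5 ymax [-128.6 -127.6]
side nose z 71.1
side far z 59.9
top far z 59.4
```

Emit:
apply_moves([
  {"tx": 0.2, "ty": 0.2, "tz": 0, "roll": 0, "fingers": 1},
  {"tx": 0.5, "ty": 0.6, "tz": 0, "roll": 0, "fingers": 1},
  {"tx": 0.75, "ty": 1.1, "tz": 0, "roll": 0, "fingers": 1},
  {"tx": 0.9, "ty": 1.5, "tz": 0, "roll": 0, "fingers": 1},
  {"tx": 0.98, "ty": 1.9, "tz": 0, "roll": 0, "fingers": 1},
  {"tx": 1.04, "ty": 2.4, "tz": 0, "roll": 0, "fingers": 1},
  {"tx": 1.1, "ty": 2.9, "tz": 0, "roll": 0, "fingers": 1},
  {"tx": 1.16, "ty": 3.4, "tz": 0, "roll": 0, "fingers": 1},
  {"tx": 1.22, "ty": 3.9, "tz": 0, "roll": 0, "fingers": 1},
  {"tx": 1.28, "ty": 4.4, "tz": 0, "roll": 0, "fingers": 1},
  {"tx": 1.33, "ty": 4.9, "tz": 0, "roll": 0, "fingers": 1},
  {"tx": 1.39, "ty": 5.4, "tz": 0, "roll": 0, "fingers": 1},
  {"tx": 1.45, "ty": 5.9, "tz": 0, "roll": 0, "fingers": 1},
  {"tx": 1.51, "ty": 6.4, "tz": 0, "roll": 0, "fingers": 1},
  {"tx": 1.57, "ty": 6.9, "tz": 0, "roll": 0, "fingers": 1},
  {"tx": 1.57, "ty": 6.9, "tz": 0, "roll": 0, "fingers": 1},
])

```text
time_s: 7.8
ee_pos: [600.7, -54.7, 78.4]
eef_rot: [0.998, -0.059, 0.0, -0.0]
ft_force: [0.5, 0.4, 0.4]
finger_gap: 17.5
```

```bash
python3 st.py; python3 - <<'E'
from m import *
a,d=grab('top','top3'); b,e=grab('side','side3')
E
python3 al.py 3 -56
```

```text
7.8 [600.71 -54.74  78.44] F [0.5 0.4 0.4] M [ 0.04  0.   -0.05] gap 17.5
jaw 83.22173819024277 [ 9.983e-01 -5.910e-02  0.000e+00 -1.000e-04]
-151 x -74.9 75.1
-145 x -74.8 74.4
-139 x -73.8 74.2
-133 x -74.5 75.9
-127 x -75.1 75.0
-121 x -74.0 74.2
-115 x -108.2 75.2
-109 x -74.7 74.5
-103 x -109.8 101.1
-97 x -97.9 102.1
-91 x -95.6 98.6
-85 x -95.7 97.2
-79 x -94.2 96.9
-73 x -93.0 97.1
-67 x -93.2 92.7
-61 x -89.9 92.1
nose top z 71.9 ymax [-57.7 -52.2]
side nose z 75.2
side far z 60.2
top far z 59.6
```

Centred within 0.2 mm and square. Continuing into the bay.

Emit:
apply_moves([
  {"tx": 0.05, "ty": 0.4, "tz": 0, "roll": 0, "fingers": 1},
  {"tx": 0.11, "ty": 0.9, "tz": 0, "roll": 0, "fingers": 1},
  {"tx": 0.17, "ty": 1.4, "tz": 0, "roll": 0, "fingers": 1},
  {"tx": 0.22, "ty": 1.9, "tz": 0, "roll": 0, "fingers": 1},
  {"tx": 0.28, "ty": 2.4, "tz": 0, "roll": 0, "fingers": 1},
  {"tx": 0.34, "ty": 2.9, "tz": 0, "roll": 0, "fingers": 1},
  {"tx": 0.4, "ty": 3.4, "tz": 0, "roll": 0, "fingers": 1},
  {"tx": 0.46, "ty": 3.9, "tz": 0, "roll": 0, "fingers": 1},
  {"tx": 0.52, "ty": 4.4, "tz": 0, "roll": 0, "fingers": 1},
  {"tx": 0.58, "ty": 4.9, "tz": 0, "roll": 0, "fingers": 1},
  {"tx": 0.64, "ty": 5.4, "tz": 0, "roll": 0, "fingers": 1},
  {"tx": 0.7, "ty": 5.9, "tz": 0, "roll": 0, "fingers": 1},
  {"tx": 0.76, "ty": 6.4, "tz": 0, "roll": 0, "fingers": 1},
  {"tx": 0.82, "ty": 6.9, "tz": 0, "roll": 0, "fingers": 1},
  {"tx": 0.82, "ty": 6.9, "tz": 0, "roll": 0, "fingers": 1},
])

```text
time_s: 9.4
ee_pos: [608.9, 14.3, 78.3]
eef_rot: [0.998, -0.059, -0.0, -0.0]
ft_force: [-0.2, 0.4, 0.2]
finger_gap: 17.6
```

```bash
python3 st.py
```

```text
9.4 [608.86  14.27  78.33] F [-0.2  0.4  0.2] M [ 0.2  -0.13 -0.05] gap 17.6
jaw 83.23218006652382 [ 9.983e-01 -5.900e-02 -1.000e-04 -1.000e-04]
```

Emit:
apply_moves([
  {"tx": 0.05, "ty": 0.4, "tz": 0, "roll": 0, "fingers": 1},
  {"tx": 0.11, "ty": 0.9, "tz": 0, "roll": 0, "fingers": 1},
  {"tx": 0.17, "ty": 1.4, "tz": 0, "roll": 0, "fingers": 1},
  {"tx": 0.22, "ty": 1.9, "tz": 0, "roll": 0, "fingers": 1},
  {"tx": 0.28, "ty": 2.4, "tz": 0, "roll": 0, "fingers": 1},
  {"tx": 0.34, "ty": 2.9, "tz": 0, "roll": 0, "fingers": 1},
  {"tx": 0.4, "ty": 3.4, "tz": 0, "roll": 0, "fingers": 1},
  {"tx": 0.46, "ty": 3.9, "tz": 0, "roll": 0, "fingers": 1},
  {"tx": 0.52, "ty": 4.4, "tz": 0, "roll": 0, "fingers": 1},
  {"tx": 0.58, "ty": 4.9, "tz": 0, "roll": 0, "fingers": 1},
  {"tx": 0.64, "ty": 5.4, "tz": 0, "roll": 0, "fingers": 1},
  {"tx": 0.7, "ty": 5.9, "tz": 0, "roll": 0, "fingers": 1},
  {"tx": 0.74, "ty": 6.3, "tz": 0, "roll": 0, "fingers": 1},
  {"tx": 0.77, "ty": 6.5, "tz": 0, "roll": 0, "fingers": 1},
  {"tx": 0.77, "ty": 6.5, "tz": 0, "roll": 0, "fingers": 1},
])

```text
time_s: 10.9
ee_pos: [616.5, 78.9, 78.4]
eef_rot: [0.998, -0.059, -0.0, 0.0]
ft_force: [-0.6, -2.7, 1.4]
finger_gap: 17.0
```

```bash
python3 st.py
```

```text
10.9 [616.55  78.92  78.37] F [-0.6 -2.7  1.4] M [-0.34 -0.01 -0.04] gap 17.0
jaw 83.21811551007947 [ 9.982e-01 -5.910e-02 -1.000e-04  0.000e+00]
```

```bash
python3 - <<'E'
from m import *
a=np.deg2rad(83.25); y=np.array([np.cos(a),np.sin(a)]); x=np.array([y[1],-y[0]]); O=np.array([629.6,184.4])-0.4*x
grab('top','top4')
for t in('0','4'):
    P=cloud('top',np.load(f'pics/top{t}.npy')); L=P[...,:2]-O; X=L@x;Y=L@y;Z=P[...,2]
    m=(abs(X)<60)&(Y>70)&(Y<140); 
    for lo in range(70,126,3):
        k=m&(abs(Y-lo)<1.5); print(lo,np.median(Z[k]).round(1) if k.sum() else None,end='; ')
    print()
E
```

```text
70 60.4; 73 59.2; 76 60.6; 79 59.5; 82 59.7; 85 59.3; 88 59.3; 91 58.7; 94 61.3; 97 75.8; 100 85.6; 103 85.1; 106 85.6; 109 83.4; 112 76.6; 115 77.9; 118 85.1; 121 84.4; 124 77.0; 
70 None; 73 73.3; 76 72.1; 79 65.5; 82 60.1; 85 59.5; 88 60.0; 91 59.6; 94 60.6; 97 76.7; 100 85.1; 103 85.5; 106 85.0; 109 84.1; 112 79.1; 115 77.5; 118 85.1; 121 84.2; 124 77.0;
```

The stop face shows at y≈96–97 and the front edge at ≈79, leaving about 17 mm. I'll advance 12 mm, then creep.

Emit:
apply_moves([
  {"tx": 0.02, "ty": 0.2, "tz": 0, "roll": 0, "fingers": 1},
  {"tx": 0.05, "ty": 0.4, "tz": 0, "roll": 0, "fingers": 1},
  {"tx": 0.07, "ty": 0.6, "tz": 0, "roll": 0, "fingers": 1},
  {"tx": 0.09, "ty": 0.8, "tz": 0, "roll": 0, "fingers": 1},
  {"tx": 0.12, "ty": 1.0, "tz": 0, "roll": 0, "fingers": 1},
  {"tx": 0.14, "ty": 1.2, "tz": 0, "roll": 0, "fingers": 1},
  {"tx": 0.15, "ty": 1.25, "tz": 0, "roll": 0, "fingers": 1},
  {"tx": 0.15, "ty": 1.3, "tz": 0, "roll": 0, "fingers": 1},
])

```text
time_s: 11.75
ee_pos: [618.0, 91.6, 78.4]
eef_rot: [0.998, -0.059, -0.0, 0.0]
ft_force: [-0.6, -5.3, 0.4]
finger_gap: 17.8
```

Emit:
apply_moves([
  {"tx": 0.01, "ty": 0.05, "tz": 0, "roll": 0, "fingers": 1},
  {"tx": 0.01, "ty": 0.1, "tz": 0, "roll": 0, "fingers": 1},
  {"tx": 0.02, "ty": 0.15, "tz": 0, "roll": 0, "fingers": 1},
])

```text
time_s: 12.05
ee_pos: [618.2, 93.0, 78.3]
eef_rot: [0.998, -0.059, -0.0, 0.0]
ft_force: [-0.5, -5.4, 0.4]
finger_gap: 18.1
```

Emit:
apply_moves([
  {"tx": 0.0, "ty": 0.04, "tz": 0, "roll": 0, "fingers": 1},
  {"tx": 0.01, "ty": 0.08, "tz": 0, "roll": 0, "fingers": 1},
  {"tx": 0.01, "ty": 0.12, "tz": 0, "roll": 0, "fingers": 1},
])

```text
time_s: 12.35
ee_pos: [618.3, 94.2, 78.4]
eef_rot: [0.998, -0.059, -0.0, 0.0]
ft_force: [-0.4, -5.5, 1.2]
finger_gap: 17.9
```

Emit:
apply_moves([
  {"tx": 0.0, "ty": 0.03, "tz": 0, "roll": 0, "fingers": 1},
  {"tx": 0.01, "ty": 0.06, "tz": 0, "roll": 0, "fingers": 1},
  {"tx": 0.01, "ty": 0.09, "tz": 0, "roll": 0, "fingers": 1},
])

```text
time_s: 12.65
ee_pos: [618.4, 95.1, 78.4]
eef_rot: [0.998, -0.059, -0.0, 0.0]
ft_force: [0.1, -4.8, 0.5]
finger_gap: 17.4
```

Emit:
apply_moves([
  {"tx": 0.0, "ty": 0.03, "tz": 0, "roll": 0, "fingers": 1},
  {"tx": 0.01, "ty": 0.06, "tz": 0, "roll": 0, "fingers": 1},
  {"tx": 0.01, "ty": 0.09, "tz": 0, "roll": 0, "fingers": 1},
])

```text
time_s: 12.95
ee_pos: [618.5, 96.0, 78.4]
eef_rot: [0.998, -0.059, -0.0, 0.0]
ft_force: [-0.4, -5.4, 0.2]
finger_gap: 17.4
```

Emit:
apply_moves([
  {"tx": 0.0, "ty": 0.03, "tz": 0, "roll": 0, "fingers": 1},
  {"tx": 0.01, "ty": 0.06, "tz": 0, "roll": 0, "fingers": 1},
])

```text
time_s: 13.15
ee_pos: [618.6, 96.6, 78.4]
eef_rot: [0.998, -0.059, -0.0, 0.0]
ft_force: [-0.1, -5.1, 1.4]
finger_gap: 17.7
```

Emit:
apply_moves([
  {"tx": 0.0, "ty": 0.03, "tz": 0, "roll": 0, "fingers": 1},
  {"tx": 0.01, "ty": 0.06, "tz": 0, "roll": 0, "fingers": 1},
])

```text
time_s: 13.35
ee_pos: [618.7, 97.2, 78.4]
eef_rot: [0.998, -0.059, -0.0, 0.0]
ft_force: [-0.7, -6.3, 0.5]
finger_gap: 17.3
```

Emit:
apply_moves([
  {"tx": 0.0, "ty": 0.03, "tz": 0, "roll": 0, "fingers": 1},
  {"tx": 0.01, "ty": 0.06, "tz": 0, "roll": 0, "fingers": 1},
])

```text
time_s: 13.55
ee_pos: [618.7, 97.4, 78.4]
eef_rot: [0.998, -0.059, -0.0, 0.001]
ft_force: [-2.4, -10.9, 2.4]
finger_gap: 17.5
```

Emit:
apply_moves([
  {"tx": 0.0, "ty": 0.03, "tz": 0, "roll": 0, "fingers": 1},
  {"tx": 0.01, "ty": 0.05, "tz": 0, "roll": 0, "fingers": 1},
])

```text
time_s: 13.75
ee_pos: [618.7, 97.4, 78.4]
eef_rot: [0.998, -0.059, -0.0, 0.001]
ft_force: [-3.1, -14.1, 2.7]
finger_gap: 17.6
```

Contact: 14.4 N in total, less about 5 N of sliding drag, leaves about 9–10 N on the stop. Holding.

Emit:
apply_moves([
  {"tx": 0, "ty": 0.01, "tz": 0, "roll": 0, "fingers": 1},
  {"tx": 0, "ty": 0.01, "tz": 0, "roll": 0, "fingers": 1},
  {"tx": 0, "ty": 0.01, "tz": 0, "roll": 0, "fingers": 1},
  {"tx": 0, "ty": 0.01, "tz": 0, "roll": 0, "fingers": 1},
  {"tx": 0, "ty": 0.01, "tz": 0, "roll": 0, "fingers": 1},
  {"tx": 0, "ty": 0.01, "tz": 0, "roll": 0, "fingers": 1},
  {"tx": 0, "ty": 0.01, "tz": 0, "roll": 0, "fingers": 1},
  {"tx": 0, "ty": 0.01, "tz": 0, "roll": 0, "fingers": 1},
  {"tx": 0, "ty": 0.01, "tz": 0, "roll": 0, "fingers": 1},
  {"tx": 0, "ty": 0.01, "tz": 0, "roll": 0, "fingers": 1},
])

```text
time_s: 14.75
ee_pos: [618.8, 97.4, 78.4]
eef_rot: [0.998, -0.059, -0.0, 0.001]
ft_force: [-3.2, -12.2, 2.9]
finger_gap: 17.8
```

```bash
python3 st.py; python3 -c "
from m import *
grab('top','top5');grab('side','side5')"; python3 al.py 5 97 | tail -22
```

```text
14.75 [618.75  97.4   78.45] F [ -3.2 -12.2   2.9] M [-1.75  0.52  0.01] gap 17.8
jaw 83.18146826481554 [ 9.982e-01 -5.950e-02 -4.000e-04  9.000e-04]
2 x -106.0 89.7
8 x -86.7 -23.5
14 x -86.9 -14.6
20 x -87.5 59.1
26 x -86.1 93.8
32 x -86.6 89.1
38 x -87.5 90.0
44 x -108.7 90.7
50 x -86.5 90.0
56 x -87.4 91.4
62 x -87.4 90.1
68 x -86.8 93.3
74 x -87.5 89.6
80 x -87.6 90.9
86 x -99.5 91.2
92 x -87.1 89.6
nose top z 71.8 ymax [96.7 97.1]
side nose z 79.1
side far z 71.8
top far z 71.8
```

Pressed home for over 1 s, with the front at y=97 on the stop, flat. I'll ease off slightly, open and lift away.

Emit:
apply_moves([
  {"tx": 0, "ty": -0.03, "tz": 0, "roll": 0, "fingers": 1},
  {"tx": 0, "ty": -0.05, "tz": 0, "roll": 0, "fingers": 1},
  {"tx": 0, "ty": -0.05, "tz": 0, "roll": 0, "fingers": 0.75},
  {"tx": 0, "ty": -0.05, "tz": 0, "roll": 0, "fingers": 0.7},
  {"tx": 0, "ty": -0.05, "tz": 0, "roll": 0, "fingers": 0.6},
  {"tx": 0, "ty": -0.05, "tz": 0, "roll": 0, "fingers": 0.5},
  {"tx": 0, "ty": -0.05, "tz": 0, "roll": 0, "fingers": 0.4},
  {"tx": 0, "ty": -0.05, "tz": 0, "roll": 0, "fingers": 0.3},
  {"tx": 0, "ty": -0.05, "tz": 0, "roll": 0, "fingers": 0.3},
  {"tx": 0, "ty": -0.05, "tz": 0, "roll": 0, "fingers": 0.3},
  {"tx": 0, "ty": -0.05, "tz": 0, "roll": 0, "fingers": 0.3},
])

```text
time_s: 15.95
ee_pos: [619.0, 98.4, 78.5]
eef_rot: [0.998, -0.059, 0.0, -0.0]
ft_force: [-0.6, 0.6, 0.2]
finger_gap: 65.7
```

```bash
python3 st.py
```

```text
15.95 [619.02  98.44  78.47] F [-0.6  0.6  0.2] M [ 0.08 -0.    0.  ] gap 65.7
jaw 83.22761224222052 [ 0.9983 -0.0591  0.     -0.    ]
```

Emit:
apply_moves([
  {"tx": 0, "ty": 0, "tz": 1.5, "roll": 0, "fingers": 0.3},
  {"tx": 0, "ty": 0, "tz": 4, "roll": 0, "fingers": 0.3},
  {"tx": 0, "ty": 0, "tz": 7, "roll": 0, "fingers": 0.3},
  {"tx": 0, "ty": 0, "tz": 10, "roll": 0, "fingers": 0.3},
  {"tx": 0, "ty": 0, "tz": 13, "roll": 0, "fingers": 0.3},
  {"tx": 0, "ty": -3, "tz": 14, "roll": 0, "fingers": 0.3},
  {"tx": -1, "ty": -7, "tz": 14, "roll": 0, "fingers": 0.3},
  {"tx": -3, "ty": -11, "tz": 14, "roll": 0, "fingers": 0.3},
  {"tx": -5, "ty": -15, "tz": 14, "roll": 0, "fingers": 0.3},
  {"tx": -7, "ty": -19, "tz": 14, "roll": 0, "fingers": 0.3},
  {"tx": -9, "ty": -22, "tz": 14, "roll": 0, "fingers": 0.3},
  {"tx": -10, "ty": -24, "tz": 14, "roll": 0, "fingers": 0.3},
  {"tx": -10, "ty": -24, "tz": 14, "roll": 0, "fingers": 0.3},
  {"tx": -10, "ty": -24, "tz": 14, "roll": 0, "fingers": 0.3},
])

```text
time_s: 17.35
ee_pos: [519.2, -141.5, 219.4]
eef_rot: [0.998, -0.059, 0.001, 0.0]
ft_force: [0.6, -0.3, 0.5]
finger_gap: 66.1
```

```bash
python3 st.py; python3 - <<'E'
from m import *
a,d=grab('top','top6'); b,e=grab('side','side6')
P=cloud('top',d); Z=P[...,2]; A=np.deg2rad(83.25); y=np.array([np.cos(A),np.sin(A)]); x=np.array([y[1],-y[0]]); L=P[...,:2]-(np.array([629.6,184.4])-0.4*x); X=L@x;Y=L@y
k=(abs(X)<45)&(abs(Y+91)<25)&(Z>100); print('cleat local',X[k].mean().round(1),Y[k].mean().round(1),k.sum(),'z',np.median(Z[k]).round(1))
print('cleat rect',rect(k,112,minA=30))
for y0 in(-80,-60,-40,-20,0,85): 
    q=(abs(X)<65)&(abs(Y-y0)<8)&(Z<80); print(y0,'z',np.median(Z[q]).round(1),end='; ')
v=np.hstack([cv2.resize(a[120:300,200:440],(400,300),interpolation=cv2.INTER_CUBIC),cv2.resize(b[150:375,170:470],(400,300),interpolation=cv2.INTER_CUBIC)]); cv2.imwrite('pics/v6.png',v)
E
```

```text
17.35 [ 519.2  -141.5   219.41] F [ 0.6 -0.3  0.5] M [0.01 0.02 0.  ] gap 66.1
jaw 83.18340839694892 [ 9.982e-01 -5.950e-02  6.000e-04  1.000e-04]
cleat local -0.6 -89.5 226 z 111.5
cleat rect [(array([617.7,  95.4]), array([18.8, 61.3]), 83.29, array([302., 194.]))]
-80 z 71.2; -60 z 71.4; -40 z 71.5; -20 z 71.2; 0 z 71.4; 85 z 70.1;
```

View pics/v6.png

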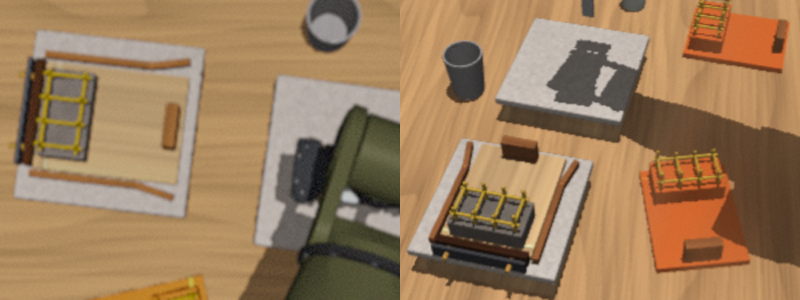

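Both views show the board lying flat in the bay against the stop, square between the rails, with the arm clear. Handing in.

```bash
python3 -c "
from bench import manip; print(manip.job_done())"
```

```text
the job is handed in; nothing more can be done
None
```

The board is in the railed bay, flat and square against the back stop, and I handed the job in at about 17.4 s; the hand-in reports no verdict.

- **Slide:** I gripped the plain board's cleat (not the orange ones) and slid it across the gap, turning it 6° on the way to line up with the bay. At the far edge its nose top measured 71.5 mm, which is level with where it started.
- **Press:** I felt the stop as a clear rise in force and held the push for a little over 1 s. The wrist read 12–14 N, of which about 5 N was sliding drag, so the stop took roughly 8–10 N. I then eased off, opened the gripper and lifted clear.
- **Final position:** The cleat sits at x = -0.6, y = -89.5 mm in the bay, within the -85 to -97 mm asked for. It is turned 83.3° against the bay's 83.25°.
- **Flatness:** The board's top reads 71.2–71.5 mm from the rear to the middle. The front strip reads 70.1 mm, which I put down to depth-camera noise.
- **Other readings:** After release the wrist force was about zero. The side camera's nose-height readings inside the bay, 75 and 79 mm, disagreed with the top camera. I think they caught the concrete block instead of the board.
- **Bystanders:** The pot looked unmoved in the last picture. I did not measure the bottle or the tape roll again, but the arm's path kept well clear of both.

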